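Uncover the vial cooler and point out the uncapped vial

ROBOT

A 6-joint arm with a two-finger parallel gripper is mounted at the origin on a cart in front of the work surface, level with it; the furniture and walls round the work are solid. World frame = base frame: x ahead of the robot, y to its left, z up, the work surface at z = 0. Lengths are in m, angles in rad, forces in N, time in s.
With the tool pointing down it reaches from about 0.35 to 0.975 m from the base axis. Payload 4.9 kg.
Tool frame: the origin (TCP) lies midway between the tips of the shut fingers; the grasp point (between the pads) lies tcp_to_grasp behind it (tcp_to_grasp is the distance from the TCP to the grasp point, in m); z points along the fingers, y is the line along which they close (so a half turn about z gives the same grasp; the last joint's range is limited). The gripper opens to 85 mm and grips with 20 to 120 N. Pads are 22 mm wide; open, the fingers measure 114 mm over their backs; the gripper's body (76 mm by 85 mm) begins 54 mm behind the grasp point. The pads swing forward as they close: fully open they stand 13 mm farther back than shut.
Start: joints at [-1.424, 0.053, 1.613, -0, 1.476, -0.119], TCP at [0.164, -0.603, 0.231] pointing down, gripper open.
Joint ranges: [-3.01, 3.01], [-1.01, 2.22], [0.06, 2.58], [-1.02, 4.17], [0.09, 2.62], [-3.14, 3.14]. Speed limits (rad/s): [2.57, 2.57, 3.14, 3.14, 3.14, 3.14].

INTERFACE

Orientations are given as a unit quaternion [w, x, y, z].
In Python, from plant import * gives the robot as it stands.
- The arm moves only by the tool jog_arm, never from a script. Its argument "targets" is a list of rows, each a list of 3 entries, a list of its own where there are three numbers: the shift along the tool's x, y, z in units of 25 mm (1.0 is 25 mm), then the turn, a rotation vector about the tool's x, y, z in units of 8 degrees (1.0 is 8 degrees), then the opening in per cent of the stroke, from 0 (shut) to 100 (fully open). A call has 1 to 8 rows; each row is the pose to reach, as a shift and turn from the pose commanded when the call began, along the tool's axes at that moment; what a row does not reach only later rows make up. A row lasts 1/8 s, in which the tool goes at most 62.5 mm and 10.7 degrees, less where a joint would pass 70% of its speed; a pose out of reach is approached as far as the arm can. A call with a gripper value outside its range is refused whole. The fingers move at their own pace and stop on an object; the grip force is fixed at half the most. Time passes only in rows, so rows that repeat a pose let the fingers close. It gives the time, the measured TCP pose, the force, the opening and the grip force at its end, in the units of the state.
- state(): the state, without advancing time (a new reading comes with each control period).
- grab_frame(name): name is "scene" or "top"; returns (picture, depth): 420x560x3 uint8, red, green, blue; 420x560 float32, m along the optical axis (not along the pixel's ray), 0 where there is no reading.
- camera_params(name): a dict with "fovy" (degrees; the focal length in pixels is half the picture's height over the tangent of half this angle, whatever the lens; pixels are square), "cx", "cy" (the principal point, pixels), "rvec" (rotation vector, rad) and "tvec" (3), from world to camera coordinates, as OpenCV has them. Camera axes: x right, y down, z forward; pixel columns grow to the right and rows downward; lengths in m; the calibration is good to about 2 mm. A picture is of the moment at which its call begins. camera_params takes no time and is no camera call.
- job_done(): hands the job in; it is judged then, once.
The state is a dict: "time": time; "joint_pos": joint angles; "joint_vel": joint speeds; "joint_efforts": joint torques, N m; "tool_pos": TCP position; "tool_rot": TCP orientation; "contact_force": force on the tool from outside, world axes, zero at the start; "ft_torque": the same for the moment, N m; "gripper_width": opening from 0.0 (shut) to 1.0 (fully open); "grasp_force": force on a finger pad.
Only numpy, scipy, OpenCV 4.12 (cv2) and the standard library are available. Lean on these libraries where they do the work, as an engineer would, in place of code of your own. Each camera call takes 0.05 s, during which the arm holds its last target. There are 200 camera calls.

TASK

One of the light-sensitive samples in the vial cooler has lost its screw cap, and I need to see which. Push the cooler's sliding cover fully back with the fingertips, then point at the open vial from directly above, fingertips two to three centimetres over the middle of its mouth, stay there for a good two seconds and finish while still pointing. Touch none of the vials, lift nothing, and leave the things lying on the bench as they are.

Things in the scene. Friction and masses are not known exactly. Their poses are not given: they have to be found in the camera images.
- vial_cooler: White bench cooler, 210 x 150 x 91 mm, fixed. Origin: centre of its underside; own x points from the front wall (dark display, three keys) to the solid rear housing, z up. Six wells in its front half, centres at own x = -0.074, -0.032 m and own y = -0.042, 0, 0.042 m, a vial loose in each, foot 10 mm above the bench. Rails along both long sides, top 91 mm above the bench, the cover between them.
- cover (a joint): Travel of the cooler's grey sliding cover, m: 0 shut (hides all six wells), 0.100 fully back against its stop (all wells in view); starts between 0 and 0.015. It slides along the cooler's own +x only, needs about 2 N, stays where it is left, cannot be lifted off. A plate 101 x 133 x 5 mm, its flat top 85 mm above the bench.
- thumb_step (a point): Middle of the steep face of the thumb step on the cover, moving with it. The face is 112 mm wide along the cooler's own y and reaches from 85 to 103 mm above the bench; it looks to own -x and is pushed to own +x. Behind it the step slopes down over 44 mm: nothing to grip. Cover shut, the face lies at own x = -0.0535 m, with 50 mm of flat cover in front of it.
- open_vial: The vial without a cap: amber glass, 28 mm diameter, 59 mm high, with a bare open neck 18 mm wide at the top. Stands in one of the six wells, which one differs each time. Loose, 26 g. Origin: centre of its underside, z up.
- open_vial_mouth (a point): Centre of the open vial's mouth, at the level of its rim, 69 mm above the bench. The thing to point at.
- capped_vial_1: One of five like amber vials with a black screw cap: 28 mm diameter, 64 mm high with the cap (22 mm wide), so its top is 74 mm above the bench. Stands in one of the six wells. Loose, 30 g. Origin: centre of its underside.
- capped_vial_2: One of five like amber vials with a black screw cap: 28 mm diameter, 64 mm high with the cap (22 mm wide), so its top is 74 mm above the bench. Stands in one of the six wells. Loose, 30 g. Origin: centre of its underside.
- capped_vial_3: One of five like amber vials with a black screw cap: 28 mm diameter, 64 mm high with the cap (22 mm wide), so its top is 74 mm above the bench. Stands in one of the six wells. Loose, 30 g. Origin: centre of its underside.
- capped_vial_4: One of five like amber vials with a black screw cap: 28 mm diameter, 64 mm high with the cap (22 mm wide), so its top is 74 mm above the bench. Stands in one of the six wells. Loose, 30 g. Origin: centre of its underside.
- capped_vial_5: One of five like amber vials with a black screw cap: 28 mm diameter, 64 mm high with the cap (22 mm wide), so its top is 74 mm above the bench. Stands in one of the six wells. Loose, 30 g. Origin: centre of its underside.
- screw_cap: Bystander: the lost black screw cap, 23 mm diameter, 13 mm high, lying open side up on the bench beside the cooler's left side. Loose. Origin: centre of its underside.
- forceps: Bystander: steel forceps, 120 x 14 x 9 mm, lying on the bench at the cooler's left side (own +y), roughly along it. Loose. Origin: middle of the underside; own y runs along them.
- beaker: Bystander: empty white plastic beaker, 66 mm wide, 77 mm high, standing on the bench to the left. Loose. Origin: centre of its underside.
- petri_dish: Bystander: clear lidded dish with a tan filling, 88 mm diameter, 15 mm high, on the bench to the right. Loose. Origin: centre of its underside. Behind it, right of y = -0.08 and beyond x = 0.47 m, a fixed platform carries a large instrument, up to 0.31 m above the bench: swing the arm round in front of it or over it.

How it is judged:
On the way, in this order (a step that is already met when the one before it is completed fails the run):
1. the cover is pushed fully back (value of joint cover above 0.092 m), for 0.2 s.
2. the tool points at the open vial's mouth from just above and dwells there for two seconds (horizontal distance between the grasp point and open_vial_mouth below 0.015 m and z of the grasp point in the frame of open_vial_mouth between 0.02 and 0.07 m), for 2 s.
At the end, for the whole second after the job is handed in: Cover fully back (above 92 of 100 mm); grasp point (19 mm behind the shut tips) within 15 mm of the axis of the open vial's mouth and 20 to 70 mm above it; all vials upright in their wells, within 8 mm of their start; cap, forceps, beaker and dish within 15 mm of theirs (all of step 2 and value of joint cover above 0.092 m and angle between each of capped_vial_1, capped_vial_2, capped_vial_3, capped_vial_4, capped_vial_5, open_vial's own z axis and vertical below 0.15 rad and distance of each of capped_vial_1, capped_vial_2, capped_vial_3, capped_vial_4, capped_vial_5, open_vial from where it was at the start of the episode below 0.008 m and distance of each of screw_cap, forceps, beaker, petri_dish from where it was at the start of the episode below 0.015 m); the robot touches nothing.
It fails at once if the robot touches a vial (contact force between any of the fingers, the arm and capped_vial_1 above 0.2 N or contact force between any of the fingers, the arm and capped_vial_2 above 0.2 N or contact force between any of the fingers, the arm and capped_vial_3 above 0.2 N or contact force between any of the fingers, the arm and capped_vial_4 above 0.2 N or contact force between any of the fingers, the arm and capped_vial_5 above 0.2 N or contact force between any of the fingers, the arm and open_vial above 0.2 N).
It fails at once if a vial is lifted or shifted by more than 8 mm (distance of any of capped_vial_1, capped_vial_2, capped_vial_3, capped_vial_4, capped_vial_5, open_vial from where it was at the start of the episode above 0.008 m).
It fails at once if a thing lying on the bench is shifted or lifted by more than 15 mm (distance of any of screw_cap, forceps, beaker, petri_dish from where it was at the start of the episode above 0.015 m).
It also fails if it takes over 48 s, if anything falls off the work surface, if the arm or the gripper's body presses on something with over 40 N, if the wrist force passes 120 N, or if a joint passes its speed limit or range.

## Working session

There is one attempt and no reset: what is moved stays moved. The work goes in short steps, Python scripts to look and compute and a tool call to move; the robot and the scene stay as the last step left them, time stands still between calls to the robot, and variables do not carry over. Pictures are saved under pics/ and viewed, at most 10 in all, crops included, and the job is handed in when it is done.

Besides the shell and the picture viewer there is one more tool, called after "Request:" as name([rows], argument=value, ...), one row to a line, values as JSON. jog_arm: Moves the arm, as the interface text tells. Its arguments: {"type":"object","properties":{"targets":{"type":"array"}},"required":["targets"]}

```bash
mkdir -p pics
cat > h.py <<'E'
from plant import *
import numpy as np, cv2
def cam(n):
    p=camera_params(n); R=cv2.Rodrigues(np.array(p["rvec"],float))[0]; t=np.array(p["tvec"],float).ravel()
    return 210/np.tan(np.radians(p["fovy"])/2),p["cx"],p["cy"],R,t
def pts(n,d):
    f,cx,cy,R,t=cam(n); v,u=np.mgrid[:420,:560]
    c=np.dstack([(u-cx)/f*d,(v-cy)/f*d,d])
    return (c-t)@R
def ray(n,u,v,z):
    f,cx,cy,R,t=cam(n); o=-R.T@t; r=R.T@np.array([(u-cx)/f,(v-cy)/f,1]); return o+r*(z-o[2])/r[2]
E
python3 - <<'E'
from h import *
print(state())
for n in("scene","top"):
    im,d=grab_frame(n); np.savez(n,im=im,d=d); cv2.imwrite(f"pics/{n}0.png",im[...,::-1])
    print(n,camera_params(n))
E
```

```text
{'time': 0.0, 'joint_pos': array([-1.42402346e+00,  5.33615033e-02,  1.61427623e+00, -1.17609809e-05,
        1.47598692e+00, -1.19007315e-01]), 'joint_vel': array([-0.00066679,  0.00078125,  0.00064255,  0.00403079,  0.00025835,
        0.00148143]), 'joint_efforts': array([-4.09588138e-04, -3.93684626e+01, -3.70178068e+01, -2.85191772e-04,
        6.89215609e-03,  1.06054387e-06]), 'tool_pos': array([ 0.16406648, -0.60244695,  0.23007075]), 'tool_rot': array([-1.01582133e-03,  9.91182512e-01,  1.32499791e-01, -1.99574032e-05]), 'contact_force': array([ 0.22232765, -0.22713869, -0.48840836]), 'ft_torque': array([0.00610238, 0.02328363, 0.00901817]), 'grasp_force': 0.0, 'gripper_width': 0.9973492041843981}
scene {'fovy': 52.34893163288123, 'cx': 282.4976931408384, 'cy': 208.18834608077876, 'rvec': array([ 0.72328747, -2.59725432,  1.09816764]), 'tvec': array([0.49011584, 0.1744642 , 1.113267  ])}
top {'fovy': 48.8155036435238, 'cx': 283.48621171331695, 'cy': 210.45925335627533, 'rvec': array([ 2.14861829, -2.09807838,  0.18640654]), 'tvec': array([0.11573006, 0.51105844, 1.40970589])}
```

View pics/scene0.png

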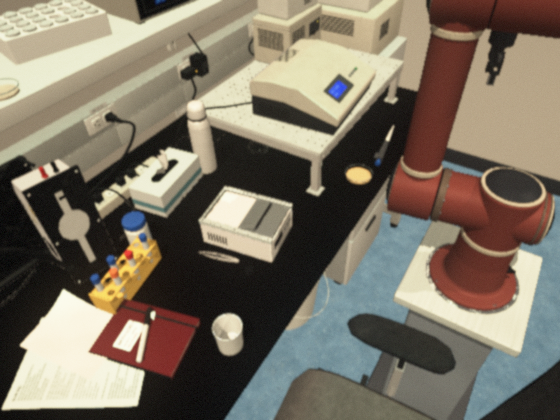

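View pics/top0.png

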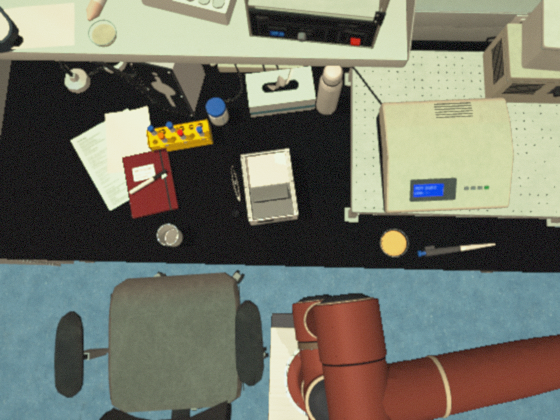

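The cooler is at about (270,186) in the top view and (247,222) in the scene view. The cover is grey, with its front facing the robot. The cap is near (237,212) and the forceps near (235,182). Next I'll measure the cooler from the top view using depth.

Run:
```python
from h import *
z=np.load("top.npz"); P=pts("top",z["d"]); m=np.zeros((420,560),np.uint8)
m[140:235,225:315]=1
m&=((P[...,2]>.07)&(P[...,2]<.12)).astype(np.uint8)
n,l,s,c=cv2.connectedComponentsWithStats(m); k=1+s[1:,4].argmax(); m=l==k
Q=P[m]; r=cv2.minAreaRect((Q[:,:2]*1000).astype(np.float32)); print(r,s[k],np.percentile(Q[:,2],[5,50,95]))
print(cv2.boxPoints(r))
# step: highest points
h=Q[Q[:,2]>.096]; print(len(h),h.mean(0) if len(h) else 0, cv2.minAreaRect((h[:,:2]*1000).astype(np.float32)))
im=z["im"][140:235,225:315,::-1]; 
s=np.load("scene.npz")["im"][175:270,190:305,::-1]
cv2.imwrite("pics/c.png",np.hstack([cv2.resize(im,(380,400),interpolation=2),cv2.resize(s,(420,400),interpolation=2)]))
```

```text
((582.2786865234375, 175.32931518554688), (212.76983642578125, 151.80397033691406), 9.189191818237305) [ 241  149   57   73 3279] [0.07431969 0.08388913 0.09899535]
[[465.1379   233.26807 ]
 [489.38022   83.41229 ]
 [699.41943  117.390564]
 [675.1771   267.24634 ]]
273 [0.54761169 0.17082413 0.10025599] ((580.7979125976562, 175.90655517578125), (206.13230895996094, 148.90017700195312), 10.242392539978027)
```

View pics/c.png

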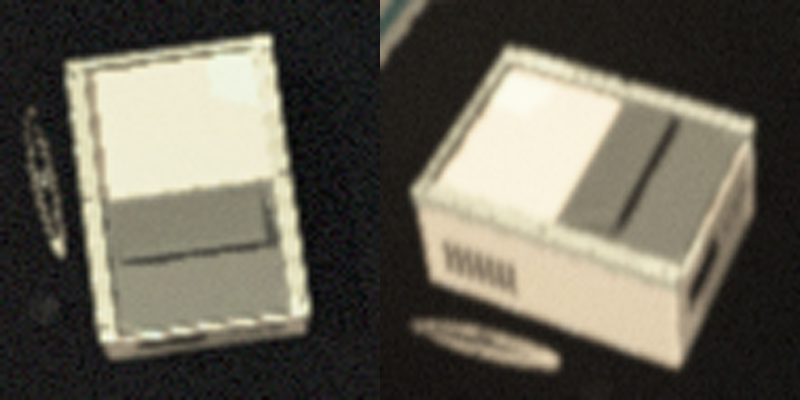

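The crops show the rails, with the dark step-face line running from about (120,262) to (270,243) in the left crop. The cover is nearly shut.

```bash
cat >> h.py <<'E'
from scipy.spatial.transform import Rotation as Ro
C=np.array([.5823,.1753]); YAW=np.radians(9.4)
def own(x,y): return C+np.array([[np.cos(YAW),-np.sin(YAW)],[np.sin(YAW),np.cos(YAW)]])@[x,y]
def inv(p): return np.array([[np.cos(YAW),np.sin(YAW)],[-np.sin(YAW),np.cos(YAW)]])@(np.array(p)[:2]-C)
def rel(x,y,z):
    s=state(); q=s["tool_rot"]; R=Ro.from_quat(np.r_[q[1:],q[0]])
    T=Ro.from_matrix(np.array([[np.cos(YAW),np.sin(YAW),0],[np.sin(YAW),-np.cos(YAW),0],[0,0,-1]]))
    p=np.r_[own(x,y),z]; print("goal",p.round(4),"shift",(R.inv().apply(p-s["tool_pos"])/.025).round(2),"turn",(np.degrees((R.inv()*T).as_rotvec())/8).round(2))
E
python3 - <<'E'
from h import *
for a,b in((125,262),(265,244)):
    print(inv(ray("top",225+a*90/380,140+b*95/400,.094)))
rel(-.082,0,.22)
E
```

```text
[-0.05182217  0.05009238]
[-0.05282259 -0.05205654]
goal [0.5014 0.1619 0.22  ] shift [ 21.05 -25.96   0.46] turn [-0.01 -0.    0.73]
```

Request:
jog_arm([
  [[1.2,-1.5,0],[0,0,0],0],
  [[2.4,-3,0],[0,0,0],0],
  [[3.8,-4.7,0],[0,0,0],0],
  [[5.2,-6.4,0],[0,0,0],0],
  [[6.6,-8.1,0],[0,0,0],0],
  [[8,-9.9,0],[0,0,0],0],
  [[9.4,-11.6,0],[0,0,0.7],0],
  [[10.8,-13.3,0],[0,0,0.7],0],
])

```text
time: 1.1
tool_pos: [0.3376, -0.2095, 0.2309]
tool_rot: [-0.0, 0.997, 0.083, 0.0]
contact_force: [0.3, -0.7, 0.1]
gripper_width: -0.001
grasp_force: 0.0
```

Request:
jog_arm([
  [[1.4,-1.6,0],[0,0,0],0],
  [[2.7,-3.2,0],[0,0,0],0],
  [[4,-4.8,0],[0,0,0],0],
  [[5.4,-6.4,0],[0,0,0],0],
  [[6.7,-8,0],[0,0,0],0],
  [[8,-9.6,0],[0,0,0],0],
  [[8.7,-11,0],[0,0,0],0],
  [[8.7,-11,0],[0,0,0],0],
])

```text
time: 2.1
tool_pos: [0.5057, 0.0982, 0.2305]
tool_rot: [-0.0, 0.996, 0.086, -0.001]
contact_force: [-0.2, -0.3, -0.9]
gripper_width: 0.001
grasp_force: 0.0
```

Run:
```python
from h import *
print(state()["tool_pos"]); rel(-.082,0,.092)
```

```text
[0.5056847  0.09819902 0.23054562]
goal [0.5014 0.1619 0.092 ] shift [ 0.28 -2.54  5.54] turn [-0.    0.01  0.06]
```

Request:
jog_arm([
  [[0.1,-1.3,0],[0,0,0],0],
  [[0.3,-2.5,0],[0,0,0],0],
  [[0.3,-2.5,1.5],[0,0,0],0],
  [[0.3,-2.5,3],[0,0,0],0],
  [[0.3,-2.5,4.2],[0,0,0],0],
  [[0.3,-2.5,5],[0,0,0],0],
  [[0.3,-2.5,5.5],[0,0,0],0],
  [[0.3,-2.5,5.5],[0,0,0],0],
])

```text
time: 3.1
tool_pos: [0.5024, 0.1588, 0.0933]
tool_rot: [0.0, 0.996, 0.084, -0.001]
contact_force: [-0.7, 0.7, -0.2]
gripper_width: -0.0
grasp_force: 0.0
```

Run:
```python
from h import *
s=state();print(s["tool_pos"],s["contact_force"],inv(s["tool_pos"])); rel(.037,0,.092)
im,d=grab_frame("scene"); cv2.imwrite("pics/s1.png",cv2.resize(im[150:285,170:350,::-1],(720,540),interpolation=2))
```

```text
[0.50243188 0.15875499 0.09331859] [-0.73071166  0.70765308 -0.17069478] [-0.08149789 -0.00327831]
goal [0.6188 0.1813 0.092 ] shift [ 4.74 -0.11  0.05] turn [0.   0.01 0.03]
```

View pics/s1.png

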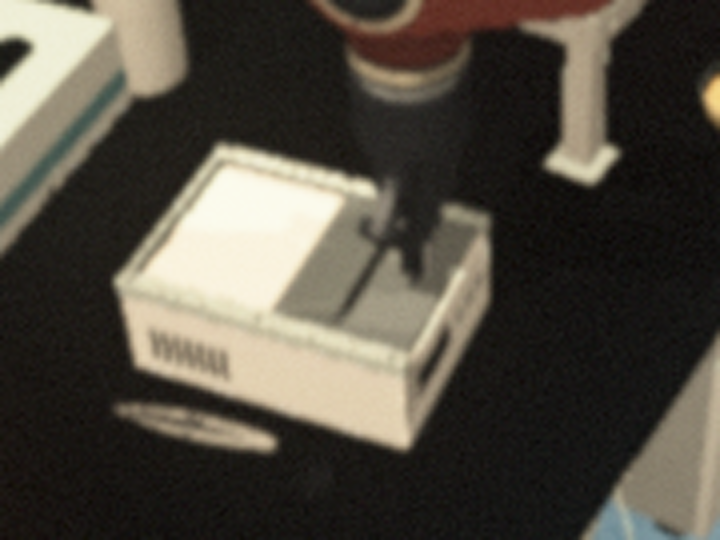

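The fingertips are at (415,275), in front of the step face near (370,285) and between the rails. Now I'll push.

Request:
jog_arm([
  [[0.4,-0.05,0],[0,0,0],0],
  [[0.8,-0.05,0],[0,0,0],0],
  [[1.2,-0.1,0],[0,0,0],0],
  [[1.7,-0.1,0],[0,0,0],0],
  [[2.2,-0.1,0],[0,0,0],0],
  [[2.7,-0.1,0],[0,0,0],0],
  [[3.2,-0.1,0],[0,0,0],0],
  [[3.6,-0.1,0],[0,0,0],0],
])

```text
time: 4.15
tool_pos: [0.5918, 0.1767, 0.0937]
tool_rot: [0.0, 0.996, 0.084, -0.0]
contact_force: [-1.4, -1.9, 1.8]
gripper_width: 0.0
grasp_force: 0.9
```

Request:
jog_arm([
  [[0.2,0,0],[0,0,0],0],
  [[0.4,0,0],[0,0,0],0],
  [[0.6,0,0],[0,0,0],0],
  [[0.7,0,0],[0,0,0],0],
  [[0.7,0,0],[0,0,0],0],
])

```text
time: 4.78
tool_pos: [0.6086, 0.1797, 0.0938]
tool_rot: [-0.0, 0.996, 0.084, 0.0]
contact_force: [0.2, -0.2, -0.4]
gripper_width: -0.0
grasp_force: 0.1
```

Run:
```python
from h import *
s=state();print(s["tool_pos"],s["contact_force"],inv(s["tool_pos"]))
```

```text
[0.60856512 0.17974822 0.09382127] [ 0.18883102 -0.16192403 -0.35055858] [2.66389496e-02 9.87172255e-05]
```

No stop felt yet, so I'll continue gently.

Request:
jog_arm([
  [[0.1,0,0],[0,0,0],0],
  [[0.2,0,0],[0,0,0],0],
  [[0.3,0,0],[0,0,0],0],
  [[0.3,0,0],[0,0,0],0],
])

```text
time: 5.28
tool_pos: [0.616, 0.181, 0.0938]
tool_rot: [-0.0, 0.996, 0.084, 0.0]
contact_force: [0.3, -0.5, -0.4]
gripper_width: 0.0
grasp_force: 0.1
```

Request:
jog_arm([
  [[0.08,0,0],[0,0,0],0],
  [[0.16,0,0],[0,0,0],0],
  [[0.24,0,0],[0,0,0],0],
])

```text
time: 5.65
tool_pos: [0.6192, 0.1815, 0.0937]
tool_rot: [0.0, 0.996, 0.084, -0.004]
contact_force: [-14.0, -2.8, 8.7]
gripper_width: 0.0
grasp_force: 7.3
```

Run:
```python
from h import *
s=state();print(s["tool_pos"],s["contact_force"],inv(s["tool_pos"]))
im,d=grab_frame("scene"); cv2.imwrite("pics/s2.png",cv2.resize(im[150:285,170:350,::-1],(720,540),interpolation=2))
```

```text
[0.61920712 0.18147347 0.09373851] [-14.00542854  -2.76663531   8.68250179] [3.74198269e-02 6.26840979e-05]
```

View pics/s2.png

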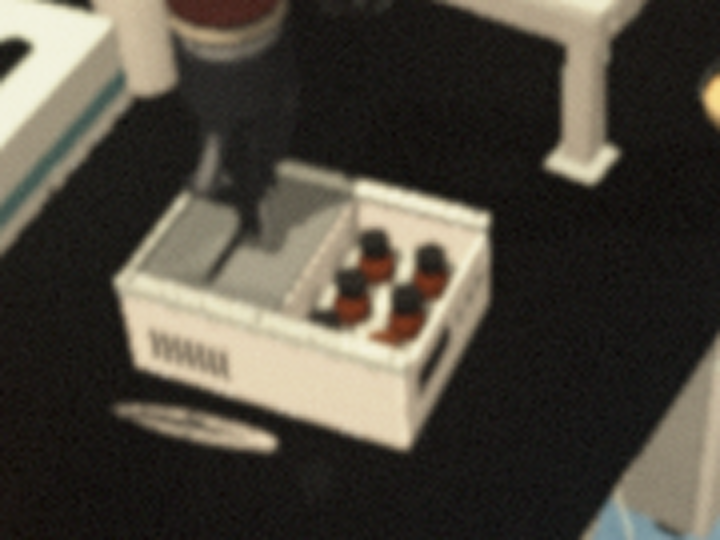

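The cover is against its stop, with 14 N of contact force. Five black caps show, and the uncapped amber vial appears to be the front-left one near (385,335). I'll back off, go up, and check that from the top view.

Request:
jog_arm([
  [[0,0,0],[0,0,0],0],
  [[0,0,0],[0,0,0],0],
  [[-0.5,0,-0.3],[0,0,0],0],
  [[-1,0,-2],[0,0,0],0],
  [[-2,0,-4],[0,0,0],0],
  [[-3,2,-5],[0,0,0],0],
  [[-4,4,-5],[0,0,0],0],
  [[-4,5,-5],[0,0,0],0],
])

```text
time: 6.7
tool_pos: [0.5435, 0.0398, 0.2203]
tool_rot: [0.0, 0.997, 0.083, 0.002]
contact_force: [1.0, 0.2, -0.8]
gripper_width: 0.003
grasp_force: 0.0
```

Run:
```python
from h import *
print(state()["tool_pos"])
im,d=grab_frame("top"); a=cv2.resize(im[140:235,225:315,::-1],(380,400),interpolation=2)
im2,_=grab_frame("scene"); b=cv2.resize(im2[175:270,190:305,::-1],(420,400),interpolation=2)
cv2.imwrite("pics/t3.png",np.hstack([a,b])); np.savez("top3",im=im,d=d)
rel(-.074,.042,.15)
f,cx,cy,R,t=cam("top")
for x in(-.074,-.032):
  for y in(-.042,0,.042):
    c=R@np.r_[own(x,y),.072]+t; u,v=c[0]/c[2]*f+cx,c[1]/c[2]*f+cy
    print(x,y,"crop px",((u-225)*380/90).round(),((v-140)*400/95).round(), im[int(v+.5)-1:int(v+.5)+2,int(u+.5)-1:int(u+.5)+2].mean((0,1)).round())
```

```text
[0.54353456 0.03984961 0.22034466]
goal [0.5024 0.2046 0.15  ] shift [-0.58 -6.79  2.78] turn [ 0.01 -0.02  0.  ]
-0.074 -0.042 crop px 255.0 280.0 [59. 55. 47.]
-0.074 0 crop px 199.0 288.0 [57. 54. 48.]
-0.074 0.042 crop px 142.0 296.0 [154.  84.  19.]
-0.032 -0.042 crop px 247.0 225.0 [59. 56. 49.]
-0.032 0 crop px 191.0 233.0 [58. 53. 47.]
-0.032 0.042 crop px 134.0 240.0 [58. 55. 48.]
```

View pics/t3.png

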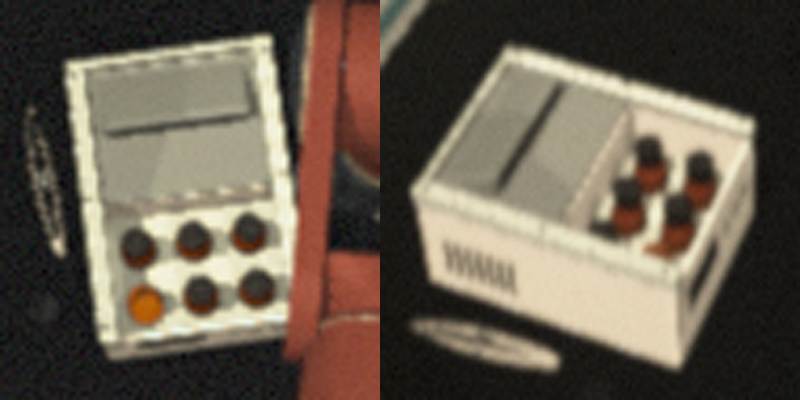

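The open vial is the front-left one, at (145,302) in the left crop against a predicted (142,296). The cover is fully back. I'll point there now.

Request:
jog_arm([
  [[-0.2,-1.5,0],[0,0,0],0],
  [[-0.4,-3,0],[0,0,0],0],
  [[-0.6,-4.5,0],[0,0,0],0],
  [[-0.6,-6,1],[0,0,0],0],
  [[-0.6,-6.8,2],[0,0,0],0],
  [[-0.6,-6.8,3],[0,0,0],0],
  [[-0.6,-6.8,3.2],[0,0,0],0],
  [[-0.6,-6.8,3.2],[0,0,0],0],
])

```text
time: 7.8
tool_pos: [0.5008, 0.2073, 0.1392]
tool_rot: [-0.0, 0.996, 0.084, 0.0]
contact_force: [-1.3, 0.6, 0.5]
gripper_width: -0.006
grasp_force: 0.0
```

Run:
```python
from h import *
print(state()["tool_pos"]); rel(-.075,.042,.094)
z=np.load("top3.npz")["im"]; h=cv2.cvtColor(z,cv2.COLOR_RGB2HSV); m=cv2.inRange(h,(8,150,90),(25,255,255)); m[:200]=0;m[225:]=0;m[:,:245]=0;m[:,275:]=0
v,u=np.nonzero(m); print(len(u),ray("top",u.mean(),v.mean(),.069),own(-.074,.042))
```

```text
[0.50081702 0.20731686 0.13923588]
goal [0.5014 0.2045 0.094 ] shift [0.   0.12 1.81] turn [-0.   -0.    0.03]
60 [0.49931834 0.19996934 0.069     ] [0.50243397 0.20464991]
```

Request:
jog_arm([
  [[0,0.15,0.6],[0,0,0],0],
  [[0,0.15,1.2],[0,0,0],0],
  [[0,0.15,1.6],[0,0,0],0],
  [[0,0.15,1.8],[0,0,0],0],
  [[0,0.15,1.8],[0,0,0],0],
  [[0,0.15,1.8],[0,0,0],0],
  [[0,0.15,1.8],[0,0,0],0],
  [[0,0.15,1.8],[0,0,0],0],
])

```text
time: 8.8
tool_pos: [0.5016, 0.2033, 0.0942]
tool_rot: [-0.0, 0.996, 0.084, 0.0]
contact_force: [-0.5, -0.0, -0.0]
gripper_width: -0.003
grasp_force: 0.0
```

Request:
jog_arm([
  [[0,0,0],[0,0,0],0],
  [[0,0,0],[0,0,0],0],
  [[0,0,0],[0,0,0],0],
  [[0,0,0],[0,0,0],0],
  [[0,0,0],[0,0,0],0],
  [[0,0,0],[0,0,0],0],
  [[0,0,0],[0,0,0],0],
  [[0,0,0],[0,0,0],0],
])

```text
time: 9.8
tool_pos: [0.5013, 0.2032, 0.0938]
tool_rot: [-0.0, 0.996, 0.084, -0.0]
contact_force: [0.5, -0.0, 0.5]
gripper_width: 0.001
grasp_force: 0.0
```

Request:
jog_arm([
  [[0,0,0],[0,0,0],0],
  [[0,0,0],[0,0,0],0],
  [[0,0,0],[0,0,0],0],
  [[0,0,0],[0,0,0],0],
  [[0,0,0],[0,0,0],0],
  [[0,0,0],[0,0,0],0],
  [[0,0,0],[0,0,0],0],
  [[0,0,0],[0,0,0],0],
])

```text
time: 10.8
tool_pos: [0.5013, 0.2032, 0.0938]
tool_rot: [-0.0, 0.996, 0.084, -0.0]
contact_force: [-0.1, 0.3, 0.5]
gripper_width: -0.002
grasp_force: 0.0
```

Run:
```python
from h import *
im,d=grab_frame("scene"); cv2.imwrite("pics/s4.png",cv2.resize(im[150:285,170:350,::-1],(720,540),interpolation=2))
```

```text
(no output)
```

View pics/s4.png

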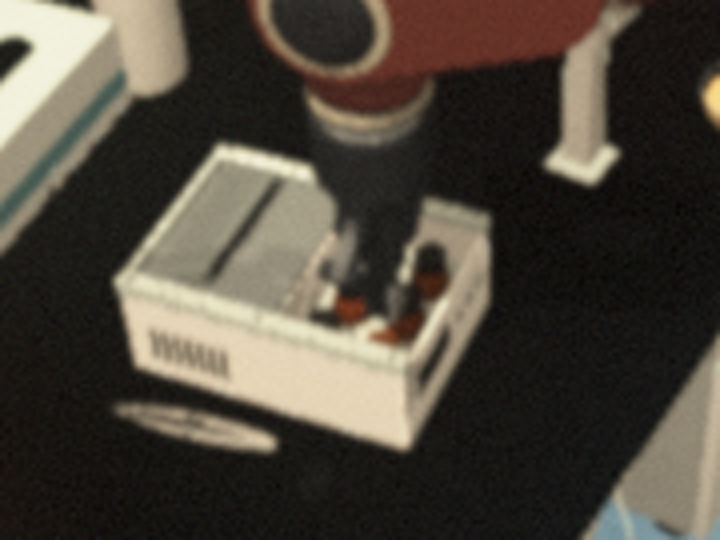

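The fingertips at (385,310) hover just above the open mouth at (385,335). The cover is still back and the vials are standing. I'll dwell a little longer, then hand in.

Request:
jog_arm([
  [[0,0,0],[0,0,0],0],
  [[0,0,0],[0,0,0],0],
  [[0,0,0],[0,0,0],0],
  [[0,0,0],[0,0,0],0],
  [[0,0,0],[0,0,0],0],
  [[0,0,0],[0,0,0],0],
])

```text
time: 11.6
tool_pos: [0.5014, 0.2032, 0.0938]
tool_rot: [0.0, 0.996, 0.084, 0.0]
contact_force: [0.5, 0.1, -0.6]
gripper_width: -0.005
grasp_force: 0.0
```

```bash
python3 -c "
from plant import *
print(job_done())"
```

```text
the job is handed in; nothing more can be done
None
```

The open vial is the front-left one (own x = -0.074, y = +0.042 m): the cover is fully back against its stop, and I handed the job in at 11.6 s with the fingertips held about 25 mm above its mouth; no verdict was shown.

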